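Clamp a timber rail in the rack vise and hold the cam lever at full lift

TASK

Get the pine rail ready for sawing: crank the blue vise clockwise until its jaw grips the rail firmly against the wooden fence, then let go of the crank. Then swing the red cam lever clockwise, against its return spring, to its highest lift, where it points square across the rail and the orange pad presses hardest, and finish while still holding it there with the gripper: do not let go, it springs back. Leave the tools and everything else on the bench where they are.

Things in the scene. Friction and masses are not known exactly. Their poses are not given: they have to be found in the camera images.
- bed: Plywood clamping bed, fixed to the bench, 260 (x) x 500 (y) x 18 mm, green end edges. Origin on the bench surface; the bed reaches from x -170 to +90 mm and y -250 to +250 mm of it. Its x axis points from the robot's side to the fence, its y axis runs along the fence, z up. It stands at varying places, turned up to 0.22 rad.
- fence: Brown wooden fence fixed on the bed along its far side, 35 x 500 x 46 mm (its top 64 mm above the bench). Origin at the bottom of its robot-side face, mid length, that is at bed (45, 0, 18) mm; the rail is clamped against this face. Axes as the bed's.
- rail: Loose pale pine rail, square, 44 (x) x 420 (y) x 44 mm, lying on the bed along the fence, 0.26 to 0.52 kg. Origin at the centre of its underside. It starts 2 to 7 mm off the fence and slightly askew; against the fence its origin is at bed x = +23 mm.
- vise: Blue rack vise fixed on the bed at one end (left or right of the cam clamp). Origin on the crank's vertical spindle axis, on the bed's top (18 mm above the bench), at bed x = -95 mm and y = +130 or -130 mm. Its x axis (towards the fence) and y axis are the bed's.
- vise_jaw: The vise's sliding dark wood jaw face, 80 mm wide, 36 mm high, which moves along the vise's +x. Origin at the middle of its front (rail) face, at the bed top's height. It is rubber-cushioned: it yields up to 3 mm, 8 N per mm.
- jaw_slide (a joint): Travel of the vise's jaw slide in m, 0 (fully open) to 0.043. 10 mm per radian of the crank. The jaw's face meets a rail that is against the fence at 0.036; each further mm squeezes it by 8 N (0.038 is firmly clamped; 0.039 is the end of the cushion, hard beyond).
- crank_turn (a joint): Angle of the vise's crank in rad, 0 to 4.3, growing clockwise seen from above, which closes the jaw. At 0 the arm points along the bed's +y, at 1.571 along +x, at 3.142 along -y, and so on. Starts at 0 to 1. Its friction (0.15 N m, about 3 N at the knob) keeps the jaw where it is left, up to 15 N of jaw force.
- crank_grip (a point): Middle of the crank's black upright knob, the point to grip from above: knob 20 mm in diameter, turning freely on its pin, from 88 to 132 mm above the bench; this point is 113 mm above the bench and 55 mm from the spindle axis. The steel arm just below the knob reaches up to 84 mm (a boss at the spindle to 87 mm).
- cam_clamp: Base of the eccentric (cam) clamp, grey, fixed on the bed at the end opposite to the vise. Origin on the lever's vertical pivot axis, on the bed's top (18 mm above the bench), at bed x = -95 mm and y = -130 or +130 mm. Axes as the bed's.
- cam_lever: The red cam lever with the dark eccentric disc below it. Origin on its pivot at the bed top's height; its y axis points along the lever to the knob. The arm lies 76 to 84 mm above the bench, clear above the rail (62 mm) and the fence (64 mm), over which it swings.
- cam_turn (a joint): Angle of the cam lever in rad, 0 to 2.3, growing clockwise seen from above. At 0 (its rest) the lever points along the bed's +y; at 1.571 along +x, square across the rail, where the pad's lift is highest (15.7 mm); beyond that it falls again. A return spring (0.1 N m at rest, 0.2 N m more per rad; about 5 N at the knob at the highest lift) pulls it back to 0.
- cam_lever_grip (a point): Middle of the lever's red upright knob, the point to grip from above: knob 20 mm in diameter, turning freely on its pin, from 88 to 132 mm above the bench; this point is 113 mm above the bench and 85 mm from the pivot axis.
- cam_pad: Orange pressure pad of the cam clamp, 10 x 45 x 30 mm, that moves along the bed's +x onto the rail. Origin at the middle of its rear face, at the bed top's height. It is sprung, 2.5 N per mm, and presses with about 9 N on a rail clamped against the fence when the cam is at its highest lift.
- tape: Bystander: yellow tape measure, 62 x 34 x 50 mm, standing on the bed between the vise and the cam clamp, its top 68 mm above the bench. Origin under its centre.
- offcut: Bystander: brown wood offcut, 60 x 90 x 22 mm, on the right. Origin under its centre.
- hammer: Bystander: hammer with a pale handle, 280 mm long, on the right. Origin under its middle.
- water: Bystander: closed clear water bottle with a red cap, 64 mm in diameter, 210 mm high, on the left. Origin under its centre.
- cup: Bystander: orange cup, 76 mm in diameter, 95 mm high, on the left. Origin under its centre.
- driver: Bystander: blue-handled screwdriver, 240 mm long, on the right. Origin under its middle.
- square: Bystander: try square, dark wood stock 130 mm and steel blade 190 mm, lying on the left. Origin under the stock's middle.
- crank: The vise's steel crank arm and knob, turning on the spindle. Origin on the spindle axis at the bed top's height; its y axis points along the arm to the knob.

How it is judged:
By the outcome, as a careful person would: the job done as asked, in the order asked, and still so for the second after the job is handed in, while the arm keeps its last pose, push and grip.
It also fails if it takes over 64 s, if anything falls off the work surface, if the arm or the gripper's body presses on something with over 40 N, if the wrist force passes 120 N, or if a joint passes its speed limit or range.

ROBOT

A 7-joint arm with a two-finger parallel gripper is mounted at the origin on the work surface. World frame = base frame: x ahead of the robot, y to its left, z up, the work surface at z = 0. Lengths are in m, angles in rad, forces in N, time in s.
With the tool pointing down it reaches from about 0.425 to 0.875 m from the base axis. Payload 4.7 kg.
Tool frame: the origin (TCP) lies at the very end of the fingers, on their centre line; the grasp point (between the pads) lies 19 mm behind it; z points along the fingers, y is the line along which they close (so a half turn about z gives the same grasp; the last joint's range is limited). The gripper opens to 85 mm and grips with 20 to 120 N. Pads are 22 mm wide; open, the fingers measure 114 mm over their backs; the gripper's body (76 mm by 85 mm) begins 54 mm behind the grasp point. The pads swing forward as they close: fully open they stand 13 mm farther back than shut.
Start: joints at [-1.146, 0.321, -0.07, 1.45, 0.023, 1.371, -0.057], TCP at [0.26, 0.596, 0.198] pointing down, gripper open.
Joint ranges: [-2.86, 2.86], [-0.3, 2.09], [-1.38, 1.24], [0.06, 2.45], [-1.56, 4.7], [0.09, 2.05], [-2.69, 2.69]. Speed limits (rad/s): [2.57, 2.57, 3.14, 3.14, 3.14, 3.14, 3.14].

INTERFACE

Orientations are given as a unit quaternion [w, x, y, z].
In Python, from rig import robot gives the robot as it stands. Calls block until the motion is done:
- robot.reach(position, orientation): joint-space move of the TCP to a pose.
- robot.move_straight(position, speed=0.15, ori=None, guard=None): straight line of the TCP; ori=None keeps the orientation; speed is the mean speed in m/s. With guard (N) it stops when the force on the tool has changed by that much, and returns True; else False.
- robot.set_joints(angles): joint-space move.
- robot.set_gripper(opening, grasp_force=None): opening from 0.0 (shut) to 1.0 (fully open); grasp_force is the grip in N (None keeps the last); returns when the fingers have stopped.
- robot.dwell(seconds).
- robot.solve_ik(position, orientation): joint angles nearest the present ones, or None.
- robot.observe(): the state.
- robot.get_image(name): name is "scene" or "side" or "wrist"; returns the picture (420x560x3 uint8, blue, green, red); there is no depth.
- robot.camera_params(name): a dict with "vfov" (degrees; the focal length in pixels is half the picture's height over the tangent of half this angle, whatever the lens; pixels are square), "cx", "cy" (the principal point, pixels), "extrinsics" (4x4, takes a point from camera to world coordinates). Camera axes: x right, y down, z forward; pixel columns grow to the right and rows downward; lengths in m; the calibration is good to about 2 mm. A picture is of the moment at which its call begins: read the wrist's pose just before it. camera_params takes no time and is no camera call; for the wrist camera it gives the pose at the moment of the call.
A pose or a line that the arm cannot do raises robot.MotionError and nothing moves.
- robot.finish_job(): hands the job in; it is judged then, once.
Trained networks look in the newest picture that a camera, given by its name, has taken for a name from the list of things; names that differ only in an ending like _2 or _b are one class to them, and where a whole thing is asked for, a point or a joint stands for the part that bears it (a point fixed in the world has none). Each returns a list of dicts, best first, with "p" (0 to 1); they miss things now and then, are a little off and sometimes report something else, mostly with a low value. They report only what shows in the picture. A call takes as long as a camera call.
- robot.find_in(camera, thing): "extent" ([left, top, width, height] in pixels, round what is visible of it).
- robot.silhouettes(camera, thing): "pixels" (420x560 bool, what is visible of it) and "extent" ([left, top, width, height] in pixels, round what is visible of it).
- robot.mark_of(camera, thing): "uv" ([column, row] in pixels: a listed point, or the origin of a listed thing).
The state is a dict: "t": time; "q": joint angles; "joint_velocities": joint speeds; "tau": joint torques, N m; "position": TCP position; "ee_rot": TCP orientation; "wrist_force": force on the tool from outside, world axes, zero at the start; "moment": the same for the moment, N m; "gripper_width": opening from 0.0 (shut) to 1.0 (fully open); "grasp_force": force on a finger pad.
Only numpy, scipy, OpenCV 4.12 (cv2) and the standard library are available. Lean on these libraries where they do the work, as an engineer would, in place of code of your own. Each camera call takes 0.05 s, during which the arm holds its last target. There are 200 camera calls.

## Working session

There is one attempt and no reset: what is moved stays moved. The work goes in short steps, each a Python script; the robot and the scene stay as the last script left them, time stands still between calls to the robot, and variables do not carry over. Pictures are saved under pics/ and viewed, at most 10 in all, crops included, and the job is handed in when it is done.

```bash
ls; mkdir -p pics
cat > h.py <<'E'
import numpy as np,cv2
from rig import robot
def ray(cam,uv,cp=None):
    cp=cp or robot.camera_params(cam); f=210/np.tan(np.radians(cp["vfov"])/2)
    E=np.array(cp["extrinsics"]); d=E[:3,:3]@np.array([(uv[0]-cp["cx"])/f,(uv[1]-cp["cy"])/f,1])
    return E[:3,3],d
def at(cam,uv,z,cp=None):
    o,d=ray(cam,uv,cp); return o+d*(z-o[2])/d[2]
E
python3 - <<'E'
from h import *
s=robot.observe(); print(s["t"],s["position"],s["ee_rot"],s["gripper_width"])
for c in ["scene","side","wrist"]:
    im=robot.get_image(c); cv2.imwrite(f"pics/{c}0.png",im)
    print(c,robot.camera_params(c)["extrinsics"])
    if c=="wrist": continue
    for n,z in [("crank_grip",.113),("cam_lever_grip",.113),("vise",.018),("cam_clamp",.018),("bed",0),("fence",.018),("rail",.018)]:
        for m in robot.mark_of(c,n)[:2]: print(c,n,round(m["p"],2),np.round(m["uv"],1),np.round(at(c,m["uv"],z),4))
a=cv2.imread("pics/scene0.png")
E
```

```text
pics
0.0 [0.25936707 0.59534651 0.19713271] [-1.61218660e-04  2.03967892e-01  9.78977124e-01 -9.29748069e-04] 1.0007665212379235
scene [[-0.80694204  0.3293417  -0.49028419  1.07763652]
 [ 0.59027087  0.47865415 -0.64997731  0.69202295]
 [ 0.02061193 -0.81389449 -0.58064697  0.76166641]
 [ 0.          0.          0.          1.        ]]
scene crank_grip 0.68 [334.2 267.8] [0.5615 0.2292 0.113 ]
scene cam_lever_grip 0.63 [335.4 269.6] [0.5632 0.2349 0.113 ]
scene cam_lever_grip 0.59 [305.8 213.5] [0.4837 0.0352 0.113 ]
scene vise 0.86 [340.4 283.2] [0.5103 0.2101 0.018 ]
scene vise 0.66 [167.8 195.2] [ 0.695  -0.3849  0.018 ]
scene cam_clamp 0.74 [291.1 221.2] [ 0.4565 -0.0561  0.018 ]
scene bed 0.77 [283.4 267.2] [ 0.5795  0.0704 -0.    ]
scene fence 0.92 [262.6 267.9] [0.6362 0.0568 0.018 ]
scene rail 0.79 [273.7 260.6] [0.5971 0.051  0.018 ]
scene rail 0.58 [341.1 281.9] [0.5059 0.2079 0.018 ]
side [[ 0.70963844 -0.44801209  0.54378162 -0.2560783 ]
 [-0.70434369 -0.47048293  0.53155036 -0.84520562]
 [ 0.01769898 -0.76021772 -0.64942726  1.07404773]
 [ 0.          0.          0.          1.        ]]
side crank_grip 0.52 [232.3 171.5] [0.5583 0.2369 0.113 ]
side crank_grip 0.5 [269.8 243.1] [ 0.4    -0.1375  0.113 ]
side cam_lever_grip 0.91 [253.9 205. ] [0.4867 0.0343 0.113 ]
side vise 0.77 [228.4 200.1] [0.5093 0.2097 0.018 ]
side vise 0.17 [230.5 169.4] [0.643  0.3605 0.018 ]
side cam_clamp 0.61 [266.8 239.1] [ 0.4707 -0.0463  0.018 ]
side bed 0.95 [267.5 212.8] [0.5807 0.0686 0.    ]
side fence 0.66 [283.  204.9] [0.6398 0.0463 0.018 ]
side fence 0.49 [245.2 194. ] [0.5799 0.1941 0.018 ]
side rail 0.7 [276.4 207. ] [0.6133 0.0546 0.018 ]
wrist [[ 3.98526211e-01  8.76768553e-01  2.69172369e-01  1.90968186e-01]
 [ 9.17156513e-01 -3.81260901e-01 -1.16034724e-01  6.25744217e-01]
 [ 8.89303080e-04  2.93116070e-01 -9.56076450e-01  3.73772359e-01]
 [ 0.00000000e+00  0.00000000e+00  0.00000000e+00  1.00000000e+00]]
```

View pics/scene0.png

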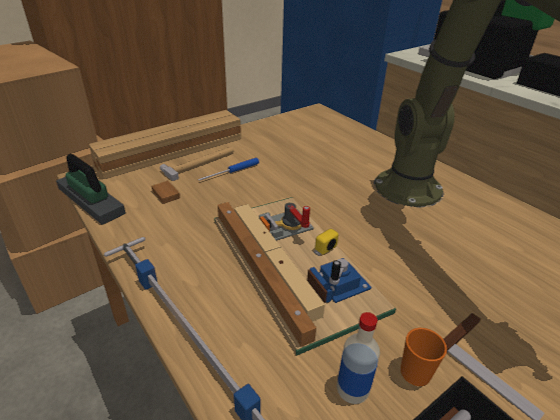

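View pics/side0.png

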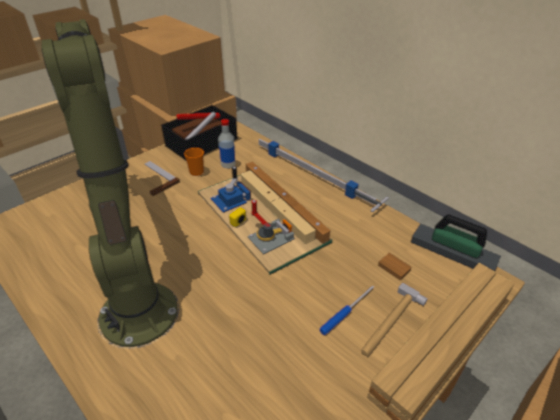

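```bash
cat >> h.py <<'E'
def down(a): return [0,np.cos(a/2),np.sin(a/2),0]
E
python3 - <<'E'
from h import *
p=robot.observe()["position"]
for n in ["water","cup"]:
    for m in robot.mark_of("scene",n)[:1]: print(n,m["p"],at("scene",m["uv"],0))
robot.move_straight([p[0],p[1],.33],speed=.3)
robot.reach([.52,.09,.33],down(2.96))
cp=robot.camera_params("wrist"); im=robot.get_image("wrist"); cv2.imwrite("pics/w1.png",im)
print(cp["vfov"],robot.observe()["t"],robot.observe()["position"],robot.observe()["q"])
for n,z in [("crank_grip",.113),("cam_lever_grip",.113),("vise",.018),("cam_clamp",.018),("crank",.018),("cam_lever",.018),("bed",0),("fence",.018),("rail",.018),("vise_jaw",.018),("tape",.018)]:
    for m in robot.mark_of("wrist",n)[:2]: print(n,round(m["p"],2),np.round(m["uv"],1),np.round(at("wrist",m["uv"],z,cp),4))
E
```

```text
water 0.77 [0.6766904  0.42194034 0.        ]
cup 0.69 [0.54095417 0.46690185 0.        ]
71.55144673198055 3.6417 [0.51984492 0.09135961 0.32980354] [-0.60153336  0.01973808  0.38621874  1.54170581 -0.00751067  1.58194652
  1.17593889]
crank_grip 0.9 [379.3 190.3] [0.5632 0.2308 0.113 ]
vise 0.96 [342.  151.7] [0.5151 0.2056 0.018 ]
vise 0.58 [380.2 191.7] [0.5942 0.2627 0.018 ]
cam_clamp 0.57 [188.4 154.4] [ 0.4743 -0.0448  0.018 ]
cam_clamp 0.52 [496.3 141.3] [0.5432 0.4555 0.018 ]
crank 0.94 [341.3 153.4] [0.5176 0.2042 0.018 ]
crank 0.4 [378.4 192.8] [0.5956 0.2595 0.018 ]
cam_lever 0.95 [183.9 154.5] [ 0.4732 -0.0521  0.018 ]
fence 0.69 [268.8 228.6] [0.6267 0.062  0.018 ]
rail 0.61 [261.4 215.1] [0.5994 0.0538 0.018 ]
rail 0.54 [378.4 187.3] [0.5859 0.2602 0.018 ]
vise_jaw 0.47 [340.1 189.9] [0.5788 0.1952 0.018 ]
tape 0.67 [269.5 126.9] [0.4551 0.0951 0.018 ]
```

View pics/w1.png

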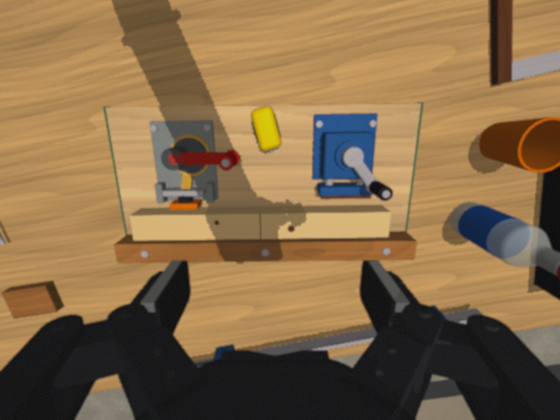

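Run:
```python
from h import *
from scipy.optimize import least_squares
cp=robot.camera_params("wrist")
# bed xy(mm), z, uv
P=[(-170,-250,18,105,107),(-170,250,18,422,102),(80,-250,64,117,262),(80,250,64,415,258),(45,-250,64,116,237),(45,250,64,415,234.5),
(-95,130,18,341.7,152.5)]
W=np.array([at("wrist",p[3:],p[2]/1e3,cp)[:2] for p in P]); B=np.array([p[:2] for p in P])/1e3
f=lambda v:((B@np.array([[np.cos(v[2]),np.sin(v[2])],[-np.sin(v[2]),np.cos(v[2])]])+v[:2])-W).ravel()
r=least_squares(f,[.58,.07,-.18],loss="soft_l1",f_scale=.003); v=r.x
print(v,(f(v).reshape(-1,2)*1e3).round(1))
c,s=np.cos(v[2]),np.sin(v[2]); T=lambda x,y:np.array([v[0]+c*x-s*y,v[1]+s*x+c*y])
print("vise",T(-.095,.13),"cam",T(-.095,-.13),"camknob",T(-.095,-.045))
for uv in [(385,192)]: print(at("wrist",uv,.132,cp), at("wrist",(379.3,190.3),.113,cp),at("wrist",(229,160),.132,cp))
```

```text
[ 0.58538537  0.06168685 -0.16870497] [[-3.2 -0.1]
 [-1.7 -0. ]
 [-0.6 -1.1]
 [ 0.8 -0.2]
 [ 8.3 -8.8]
 [ 8.9  4. ]
 [-3.3  2.2]]
vise [0.51356184 0.2057923 ] cam [ 0.46990632 -0.05051649] camknob [0.48417832 0.03327677]
[0.56172612 0.23044485 0.132     ] [0.56375453 0.2293257  0.113     ] [0.4839145  0.03781647 0.132     ]
```

Run:
```python
from h import *
robot.reach([.563,.230,.20],down(2.96))
cp=robot.camera_params("wrist"); robot.get_image("wrist")
for n,z in [("crank_grip",.113),("crank",.018)]:
    for m in robot.mark_of("wrist",n)[:1]: p=at("wrist",m["uv"],z,cp); print(n,m["p"],m["uv"],p)
    if n=="crank_grip" and m["p"]>.6 and np.hypot(*(p[:2]-[.563,.23]))<.01: g=(p[:2]+[.563,.230])/2
robot.set_gripper(.55,40)
print(g)
hit=robot.move_straight([*g,.095],speed=.12,guard=8)
s=robot.observe(); print(hit,s["position"],s["wrist_force"])
if not hit:
    robot.set_gripper(0,60); s=robot.observe(); print(s["t"],s["position"],s["wrist_force"],s["gripper_width"],s["grasp_force"])
cv2.imwrite("pics/w2.png",robot.get_image("wrist"))
```

```text
crank_grip 0.74 [277.9, 202.7] [0.56426403 0.23171316 0.113     ]
crank 0.58 [246.2, 145.7] [0.51371372 0.20308488 0.018     ]
[0.56363201 0.23085658]
False [0.56435622 0.23108996 0.09593399] [ 0.03005444 -0.1343896   0.17012389]
7.0583 [0.56451216 0.23154549 0.09624781] [-0.11776689  0.20534168  4.50243122] 0.1777226730917632 58.63750219345093
```

View pics/w2.png

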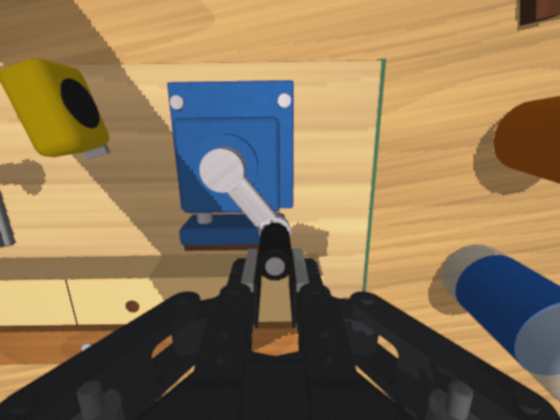

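The knob (275,265) is between the fingers; the spindle boss is at (222,169). Now crank along the arc, watching the force.

```bash
cat >> h.py <<'E'
def arc(c,r,th0,th1,yaw,z,step=.15,speed=.06,stop=None):
    """angle th clockwise from bed +y; prints tangential/radial force"""
    n=max(1,int(np.ceil(abs(th1-th0)/step)))
    for i,th in enumerate(np.linspace(th0,th1,n+1)[1:]):
        a=yaw+np.pi/2-th; u=np.array([np.cos(a),np.sin(a)]); t=np.array([u[1],-u[0]])
        robot.move_straight([*(np.array(c)+r*u),z],speed=speed)
        s=robot.observe(); d=np.array(s["position"][:2])-c; f=np.array(s["wrist_force"])
        m=(yaw+np.pi/2-np.arctan2(d[1],d[0]))%(2*np.pi)
        print(f"t{s['t']:.2f} th{th:.2f} meas{m:.3f} r{np.hypot(*d)*1e3:.1f} Ft{f[:2]@t:.1f} Fr{f[:2]@u:.1f} Fz{f[2]:.1f} w{s['gripper_width']:.2f}")
        if stop and abs(f[:2]@u)>stop: print("stop"); return th
    return th1
E
python3 - <<'E'
from h import *
cp=robot.camera_params("wrist"); b=at("wrist",(222,169),.087,cp); print(b)
s=robot.observe(); k=np.array(s["position"][:2])
c=(b[:2]+[.5136,.2058])/2; d=k-c; print(c,np.hypot(*d)); c=k-.055*d/np.hypot(*d); print(c)
yaw=-.169; th0=yaw+np.pi/2-np.arctan2(d[1],d[0])
arc(c,.055,th0,2.6,yaw,.096,stop=20)
np.save("c.npy",c)
E
```

```text
[0.5142258  0.20695121 0.087     ]
[0.5139129  0.20637561] 0.05653772887888478
[0.51528953 0.2070608 ]
t7.38 th1.08 meas1.085 r55.1 Ft-1.1 Fr-0.4 Fz5.5 w0.17
t7.66 th1.22 meas1.235 r55.3 Ft0.1 Fr-0.7 Fz4.4 w0.17
t7.93 th1.35 meas1.375 r55.4 Ft-0.6 Fr-0.1 Fz5.8 w0.17
t8.21 th1.49 meas1.514 r55.6 Ft-0.3 Fr-0.0 Fz4.9 w0.17
t8.48 th1.63 meas1.652 r55.7 Ft-0.7 Fr0.6 Fz4.7 w0.17
t8.76 th1.77 meas1.791 r55.8 Ft-0.7 Fr1.3 Fz4.8 w0.17
t9.03 th1.91 meas1.930 r55.9 Ft-0.6 Fr0.0 Fz6.9 w0.17
t9.31 th2.05 meas2.067 r56.1 Ft-0.6 Fr1.5 Fz5.8 w0.17
t9.58 th2.18 meas2.204 r56.1 Ft-0.3 Fr1.2 Fz7.2 w0.17
t9.86 th2.32 meas2.341 r56.1 Ft-1.1 Fr2.0 Fz7.1 w0.17
t10.13 th2.46 meas2.479 r56.2 Ft-0.0 Fr1.4 Fz7.7 w0.17
t10.41 th2.60 meas2.616 r56.2 Ft-0.9 Fr1.2 Fz6.4 w0.17
```

Run:
```python
from h import *
cv2.imwrite("pics/w3.png",robot.get_image("wrist")); s=robot.observe(); print(s["wrist_force"],s["moment"],s["grasp_force"],s["gripper_width"])
```

```text
[ 1.35771384 -0.39800733  6.52857559] [-0.19468832 -0.23447005  0.05203212] 59.439974427223206 0.17052840959636817
```

View pics/w3.png

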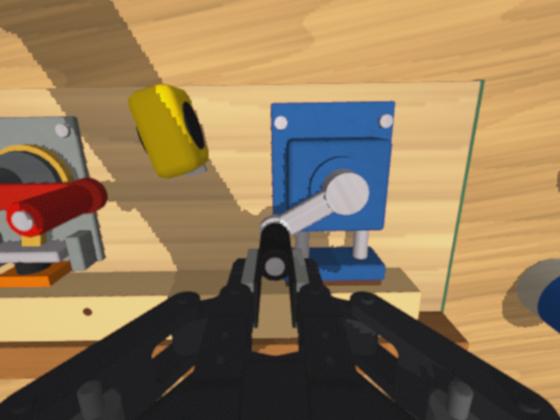

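Run:
```python
from h import *
b=at("wrist",(347,193),.087); c=np.load("c.npy"); print(b,c)
arc(c,.055,2.6,3.4,-.169,.096,stop=20)
arc(c,.055,3.4,3.76,-.169,.096,step=.06,speed=.03,stop=25)
cv2.imwrite("pics/w4.png",robot.get_image("wrist"))
print(at("wrist",robot.mark_of("wrist","crank")[0]["uv"],.018))
```

```text
[0.51457029 0.20627453 0.087     ] [0.51528953 0.2070608 ]
t10.73 th2.73 meas2.748 r56.2 Ft-0.5 Fr1.2 Fz6.9 w0.17
t11.01 th2.87 meas2.883 r56.1 Ft-1.3 Fr0.9 Fz6.5 w0.18
t11.28 th3.00 meas3.017 r56.1 Ft-0.7 Fr1.4 Fz7.2 w0.17
t11.56 th3.13 meas3.150 r56.0 Ft-1.1 Fr0.4 Fz7.9 w0.17
t11.83 th3.27 meas3.283 r55.9 Ft-0.6 Fr1.8 Fz7.5 w0.18
t12.11 th3.40 meas3.418 r55.9 Ft-0.8 Fr0.2 Fz8.1 w0.17
t12.37 th3.46 meas3.470 r55.8 Ft-1.5 Fr-0.0 Fz6.0 w0.17
t12.62 th3.52 meas3.524 r55.8 Ft-2.6 Fr-0.4 Fz7.5 w0.17
t12.88 th3.58 meas3.582 r55.8 Ft-2.2 Fr-0.5 Fz5.9 w0.17
t13.14 th3.64 meas3.641 r55.7 Ft-3.7 Fr-0.5 Fz6.1 w0.17
t13.40 th3.70 meas3.696 r55.7 Ft-2.7 Fr-1.4 Fz6.2 w0.17
t13.66 th3.76 meas3.750 r55.6 Ft-3.2 Fr-1.7 Fz6.6 w0.17
[0.51330955 0.20310405 0.018     ]
```

View pics/w4.png

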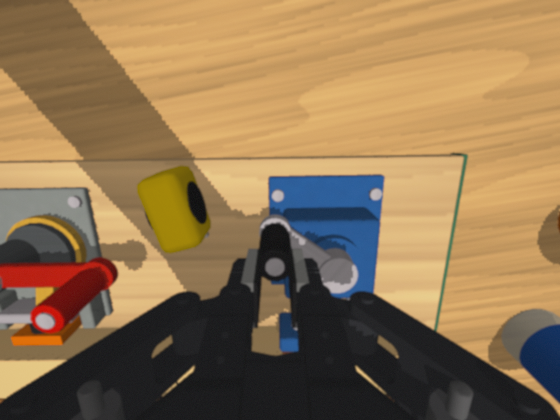

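The crank is at about 3.75 with the force rising; I'll tighten a little more and release.

Run:
```python
from h import *
c=np.load("c.npy")
th=arc(c,.055,3.76,3.87,-.169,.096,step=.03,speed=.02,stop=25)
robot.dwell(.3); arc(c,.055,3.87,3.87001,-.169,.096)
```

```text
t14.01 th3.79 meas3.769 r55.6 Ft-4.2 Fr-2.3 Fz5.1 w0.17
t14.26 th3.81 meas3.791 r55.6 Ft-4.3 Fr-1.9 Fz6.5 w0.17
t14.51 th3.84 meas3.815 r55.6 Ft-4.3 Fr-2.2 Fz5.2 w0.17
t14.76 th3.87 meas3.838 r55.6 Ft-5.8 Fr-2.5 Fz4.9 w0.18
t15.31 th3.87 meas3.838 r55.6 Ft-5.6 Fr-1.9 Fz5.1 w0.17
```

Run:
```python
from h import *
robot.set_gripper(.5)
p=robot.observe()["position"]
robot.move_straight([p[0],p[1],.20],speed=.15)
g=np.array([.484,.034])
robot.reach([*g,.22],down(2.96))
cp=robot.camera_params("wrist"); im=robot.get_image("wrist"); cv2.imwrite("pics/w5.png",im)
print(robot.observe()["t"],robot.observe()["q"],robot.observe()["wrist_force"])
for n,z in [("crank_grip",.113),("cam_lever_grip",.113),("crank",.018),("cam_lever",.018)]:
    for m in robot.mark_of("wrist",n)[:2]: print(n,m["p"],m["uv"],at("wrist",m["uv"],z,cp))
```

```text
17.2 [-0.55793039 -0.05754606  0.41769573  1.8278362   0.02349946  1.36797194
  1.2443098 ] [ 0.37764431  0.82732088 -0.77499689]
crank_grip 0.57 [408.3, 165.2] [0.47423457 0.16690999 0.113     ]
cam_lever_grip 0.9 [275.3, 199.5] [0.48467387 0.03430631 0.113     ]
cam_lever_grip 0.33 [30.9, 347.3] [ 0.60997957 -0.28205844  0.113     ]
crank 0.65 [405.8, 181.7] [0.5170758  0.20298709 0.018     ]
cam_lever 0.82 [211.1, 184.8] [ 0.47474971 -0.04959175  0.018     ]
```

View pics/w5.png

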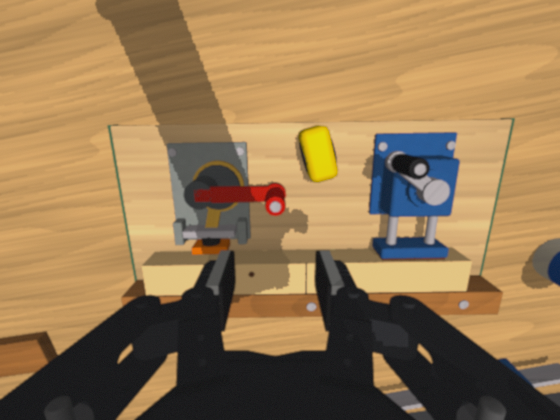

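Run:
```python
from h import *
g=np.array([.4845,.0343])
hit=robot.move_straight([*g,.0955],speed=.12,guard=8); print(hit)
if not hit:
    robot.set_gripper(0,70); s=robot.observe(); k=np.array(s["position"][:2]); print(k,s["gripper_width"],s["grasp_force"])
    yaw=-.1705; y=np.array([-np.sin(yaw),np.cos(yaw)]); c=(k-.085*y+[.4702,-.0498])/2; print(c)
    d=k-c; th0=yaw+np.pi/2-np.arctan2(d[1],d[0]); np.save("c2.npy",c)
    arc(c,.085,th0,1.56,yaw,.096,step=.13,speed=.06,stop=20)
    cv2.imwrite("pics/w6.png",robot.get_image("wrist"))
```

```text
False
[0.48512361 0.0338212 ] 0.16011583241222793 68.39636206626892
[ 0.47045061 -0.04987315]
t19.35 th0.13 meas0.138 r85.0 Ft-1.2 Fr-1.8 Fz5.4 w0.16
t19.68 th0.26 meas0.264 r85.1 Ft-2.2 Fr-1.4 Fz6.6 w0.16
t20.02 th0.39 meas0.390 r85.2 Ft-2.2 Fr-1.5 Fz6.8 w0.16
t20.35 th0.52 meas0.517 r85.3 Ft-2.0 Fr-2.7 Fz7.0 w0.16
t20.68 th0.65 meas0.644 r85.3 Ft-2.6 Fr-1.2 Fz6.7 w0.16
t21.02 th0.78 meas0.770 r85.4 Ft-2.9 Fr-2.0 Fz6.9 w0.16
t21.35 th0.91 meas0.896 r85.4 Ft-3.4 Fr-2.7 Fz7.8 w0.16
t21.68 th1.04 meas1.020 r85.5 Ft-3.8 Fr-1.0 Fz7.2 w0.16
t22.02 th1.17 meas1.144 r85.5 Ft-4.2 Fr-1.4 Fz7.0 w0.16
t22.35 th1.30 meas1.269 r85.5 Ft-5.2 Fr-1.6 Fz6.0 w0.16
t22.68 th1.43 meas1.400 r85.5 Ft-4.9 Fr-1.1 Fz6.7 w0.16
t23.02 th1.56 meas1.533 r85.5 Ft-4.8 Fr0.2 Fz5.6 w0.16
```

View pics/w6.png

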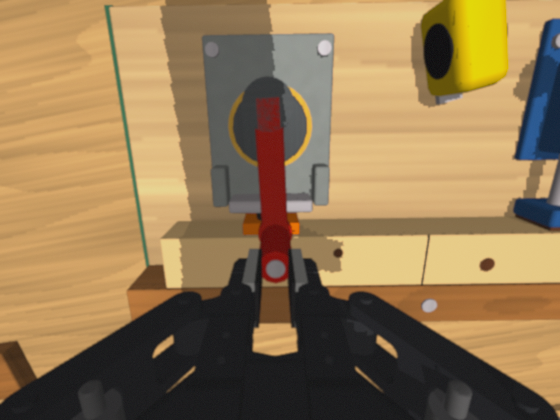

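Lever is held and points almost square across the rail (knob 275,265; pad on the rail at 270,225). A final nudge takes out the lag.

Run:
```python
from h import *
c=np.load("c2.npy")
arc(c,.085,1.56,1.60,-.1705,.096,step=.02,speed=.02,stop=20)
robot.dwell(.4); arc(c,.085,1.60,1.60001,-.1705,.096)
robot.get_image("scene")
for n,z in [("crank_grip",.113),("cam_lever_grip",.113)]:
    for m in robot.mark_of("scene",n)[:2]: print(n,m["p"],at("scene",m["uv"],z))
```

```text
t23.32 th1.57 meas1.542 r85.5 Ft-5.4 Fr-0.8 Fz5.4 w0.16
t23.57 th1.59 meas1.555 r85.6 Ft-6.2 Fr-1.5 Fz5.4 w0.16
t23.82 th1.60 meas1.568 r85.6 Ft-5.6 Fr-1.0 Fz5.8 w0.16
t24.47 th1.60 meas1.567 r85.6 Ft-5.3 Fr-0.6 Fz5.4 w0.16
crank_grip 0.93 [0.4676283  0.16320404 0.113     ]
cam_lever_grip 0.93 [ 0.54641001 -0.07709394  0.113     ]
cam_lever_grip 0.16 [0.62179411 0.50555551 0.113     ]
```

```bash
python3 -c "
from h import *
print(robot.finish_job())"
```

```text
the job is handed in; nothing more can be done
None
```

I've handed the job in at about 24 s: the vise crank was turned to about 3.8 rad (jaw near 38 mm, firm on the rail) and released, and the gripper is still holding the cam lever at 1.57 rad, square across the rail.

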